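# Index the rotary board stage and set its brake

## Robot

A 6-joint arm with a two-finger parallel gripper is mounted at the origin on a cart in front of the work surface, level with it; the furniture and walls round the work are solid. World frame = base frame: x ahead of the robot, y to its left, z up, the work surface at z = 0. Lengths are in mm, angles in degrees, forces in N, time in s.
With the tool pointing down it reaches from about 350 to 775 mm from the base axis. Payload 7.3 kg.
Tool frame: the origin (TCP) lies on the centre line of the jaws, within the pads' length; the fingertips stand 14 mm ahead of it and the grasp point (between the pads) lies 5 mm behind it; z points along the fingers, y is the line along which they close (so a half turn about z gives the same grasp; the last joint's range is limited). The gripper opens to 92 mm and grips with 3 to 60 N. Pads are 19 mm wide; open, the fingers measure 130 mm over their backs; the gripper's body (75 mm by 190 mm) begins 47 mm behind the grasp point.
Start: joints at [56.494, 19.595, 87.324, -0, 73.075, -8.365], TCP at [223.036, 475.288, 240.741] pointing down, gripper open.
Joint ranges: [-145.02, 145.02], [-44.19, 115.74], [2.07, 154.8], [-57.11, 237.11], [16.16, 152.29], [-177.93, 177.93]. Speed limits (degrees/s): [147.25, 147.25, 180, 180, 180, 180].

## Interface

Orientations are given as [roll, pitch, yaw] about the fixed x, y, z axes, in that order (R = Rz(yaw) Ry(pitch) Rx(roll)).
In Python, from plant import env gives the robot as it stands.
- The arm moves only by the shell command python3 -m pendant 'ROWS' [OPENING]. ROWS is a JSON object whose one key "series" holds one flat list of numbers, 6 for each row, row after row: the shift along the tool's x, y, z in mm, then the turn, a rotation vector about the tool's x, y, z in rad. A call has 1 to 20 rows; each row is the pose to reach, as a shift and turn from the pose commanded when the call began, along the tool's axes at that moment; what a row does not reach only later rows make up. A row lasts 1/12 s, in which the tool goes at most 41.7 mm and 7.16 degrees, less where a joint would pass 70% of its speed; a pose out of reach is approached as far as the arm can. A call with a gripper value outside its range is refused whole. OPENING is the finger opening in mm, from 0 to 91.8, set as the call begins (- or left out, the last holds). The fingers move at their own pace and stop on an object; the grip force is fixed at half the most. Time passes only in rows, so rows that repeat a pose let the fingers close. It gives the time, the measured TCP pose, the force, the opening and the grip force at its end, in the units of the state.
- env.get_state(): the state, without advancing time (a new reading comes with each control period).
- env.grab_frame(name): name is "scene" or "top" or "wrist"; returns (picture, depth): 420x560x3 uint8, red, green, blue; 420x560 float32, mm along the optical axis (not along the pixel's ray), 0 where there is no reading.
- env.get_calibration(name): a dict with "fx", "fy", "cx", "cy" (pixels), "R" (3x3) and "t" (3): a world point X has camera coordinates R X + t; the wrist camera has in their place "tool_from_camera" (4x4, takes a point from camera to tool coordinates, whose origin is the TCP and whose axes are the flange's). Camera axes: x right, y down, z forward; pixel columns grow to the right and rows downward; lengths in mm; the calibration is good to about 2 mm. A picture is of the moment at which its call begins: read the wrist's pose just before it. get_calibration takes no time and is no camera call.
- env.close_job(): hands the job in; it is judged then, once.
Trained networks look in the newest picture that a camera, given by its name, has taken for a name from the list of things; names that differ only in an ending like _2 or _b are one class to them, and where a whole thing is asked for, a point or a joint stands for the part that bears it (a point fixed in the world has none). Each returns a list of dicts, best first, with "conf" (0 to 1); they miss things now and then, are a little off and sometimes report something else, mostly with a low value. They report only what shows in the picture. A call takes as long as a camera call.
- env.search_frame(camera, query): "rect" ([left, top, right, bottom] in pixels, round what is visible of it).
- env.outline_of(camera, query): "region" (420x560 bool, what is visible of it) and "rect" ([left, top, right, bottom] in pixels, round what is visible of it).
The state is a dict: "t": time; "q": joint angles; "dq": joint speeds; "joint_torque": joint torques, N m; "position": TCP position; "tool_rot": TCP orientation; "force": force on the tool from outside, world axes, zero at the start; "moment": the same for the moment, N m; "width": finger opening in mm; "gripper_force": force on a finger pad.
Only numpy, scipy, OpenCV 4.12 (cv2) and the standard library are available. Lean on these libraries where they do the work, as an engineer would, in place of code of your own. Each camera call takes 0.05 s, during which the arm holds its last target. There are 200 camera calls.

## Task

Bring the display module on the rotary stage round to its working position: with a fingertip pushing sideways on the spokes, gently turn the round table until its red spoke points at the yellow pointer on the base. Then push the brake lever's black peg fully over towards the green pin, as far as it goes, leaving the table where it is. Only push gently with the fingers, do not pinch or flick anything, and leave the dropper bottle, the tape roll and the solder reel where they stand.

Things in the scene. Friction and masses are not known exactly. Their poses are not given: they have to be found in the camera images.
- stage: Grey base of the rotary stage, fixed to the bench. Origin on the table's axis at bench height, z up. Foot of radius 65 mm, 16 mm high, column of radius 34 mm. A 26 mm wide, 10 mm high tongue along its +y ends 165 mm from the axis in the yellow pointer (14 mm post, 45 mm high). A 52 mm wide, 10 mm high tongue along its -y carries the brake. Circuit boards up to 52 mm high lie on the bench close by.
- table (a joint): Turn of the round table about the stage's axis, rad, anticlockwise from above; 0 or 6.283 = red spoke along the stage's +y, at the pointer. Starts 0.8 to 5.48; limits +-9.42. Disc radius 68 mm, z 70 to 82 mm; the display module screwed on it tops at about 103 mm. Steady friction 0.3 N m (3 N at a spoke); it stays where it is left, at whatever brake setting.
- red_tip (a point): Centre of the red ball of the red spoke, 120 mm from the axis, 76 mm above the bench. Four level spokes, 90 degrees apart (one red, three steel with black balls): bars 10 mm wide, z 70 to 82 mm, from radius 68 to 120 mm, ending in balls of 16 mm diameter. Beside them all is free above z 55 mm; the gripper must stay above that.
- pointer (a point): Fixed point over the tip of the yellow pointer, 120 mm from the axis along the stage's +y, 76 mm above the bench: red_tip stands at it when the table is set.
- brake (a joint): Turn of the brake lever, rad, anticlockwise from above: 0 = released, pointing along the stage's -x; 1.2 = set, against a rigid stop by the green pin (8 mm thick, top 50 mm above the bench, 21 mm from the pivot). The peg swings away from the table, towards the stage's -y. Starts at 0 to 0.2. Steady friction 0.15 N m (2.5 N at the peg); it stays where it is left.
- brake_peg (a point): Centre of the top of the black upright peg at the end of the brake lever, 88 mm above the bench: peg 14 mm in diameter, 60 mm from the pivot. The lever's flat bar below it is 12 mm wide, its top 53 mm above the bench.
- brake_pivot (a point): Top of the brake lever's pivot, 170 mm from the table's axis along the stage's -y, 56 mm above the bench (the cap on it tops at 60 mm).
- flux_bottle: Bystander: brown dropper bottle with a black bulb, 33 mm across, 102 mm tall, standing beyond the yellow pointer. Origin under its centre.
- tape_roll: Bystander: orange tape roll, 66 mm across, 19 mm high, lying left of the yellow pointer. Origin under its centre.
- solder_reel: Bystander: blue reel of solder, 58 mm across, 36 mm high, standing beyond the brake. Origin under its centre.

How it is judged (in metres and radians):
On the way, in this order (a step that is already met when the one before it is completed fails the run):
1. the red spoke stands at the yellow pointer, table at rest, brake still released (horizontal distance between red_tip and pointer below 0.009 m and velocity of joint table between -0.05 and 0.05 rad/s and value of joint brake below 0.6 rad), for 0.2 s.
2. the brake lever is fully over (value of joint brake above 1.1 rad), for 0.2 s.
At the end, for the whole second after the job is handed in: The red spoke's tip is within 9 mm (4 degrees) of the pointer's line with the table at rest, and the brake lever is within 0.1 rad of its stop (horizontal distance between red_tip and pointer below 0.009 m and velocity of joint table between -0.05 and 0.05 rad/s and value of joint brake above 1.1 rad); the robot touches nothing.
It fails at once if the brake is pushed over while the red spoke is not at the pointer, or the table is moved off it afterwards (value of joint brake above 0.7 rad and horizontal distance between red_tip and pointer above 0.012 m).
It fails at once if the table is flicked (over 3 rad/s) (velocity of joint table above 3 rad/s or velocity of joint table below -3 rad/s).
It fails at once if the table or the lever is pinched or pushed hard (over 30 N) (contact force between the fingers and stage above 30 N).
It fails at once if the bottle, the tape roll or the solder reel is moved, lifted or tipped (distance of any of flux_bottle, tape_roll, solder_reel from where it was at the start of the episode above 0.015 m or angle between flux_bottle's own z axis and vertical above 0.3 rad).
It also fails if it takes over 72 s, if anything falls off the work surface, if the arm or the gripper's body presses on something with over 40 N, if the wrist force passes 120 N, or if a joint passes its speed limit or range.

## Working session

There is one attempt and no reset: what is moved stays moved. The work goes in short steps, Python scripts to look and compute and a shell command to move; the robot and the scene stay as the last step left them, time stands still between calls to the robot, and variables do not carry over. Pictures are saved under pics/ and viewed, at most 10 in all, crops included, and the job is handed in when it is done.

```bash
mkdir -p pics; ls; cat > h.py <<'E'
import numpy as np, cv2
from plant import env
def ray(cam,u,v):
    c=env.get_calibration(cam); d=np.array([(u-c['cx'])/c['fx'],(v-c['cy'])/c['fy'],1.])
    if cam=='wrist': raise SystemExit
    R=np.array(c['R']);t=np.array(c['t']); return -R.T@t, R.T@d
def at_z(cam,u,v,z):
    o,d=ray(cam,u,v); return o+d*(z-o[2])/d[2]
def at_depth(cam,u,v,dep):
    o,d=ray(cam,u,v); return o+d*dep
E
python3 - <<'E'
from h import *
s=env.get_state(); print(s)
ims=[]
for c in ['top','scene']:
    p,d=env.grab_frame(c); np.savez(f'pics/{c}0.npz',p=p,d=d)
    cv2.imwrite(f'pics/{c}0.png',p[:,:,::-1])
    k=env.get_calibration(c); print(c,k['fx'],k['cx'],k['cy'],(-np.array(k['R']).T@np.array(k['t'])).round())
    for q in ['stage','red_tip','brake_peg','brake_pivot','brake','flux_bottle','tape_roll','solder_reel']:
        for r in env.search_frame(c,q)[:2]:
            u=(r['rect'][0]+r['rect'][2])/2; v=(r['rect'][1]+r['rect'][3])/2
            dd=d[int(v),int(u)]
            print(q,round(r['conf'],2),np.round(r['rect']),at_depth(c,u,v,dd).round())
E
```

```text
pics
{'t': 0.0, 'q': array([ 5.64933279e+01,  1.96371249e+01,  8.73762337e+01, -1.60633538e-03,
        7.30739887e+01, -8.36700637e+00]), 'dq': array([ 0.0059113 ,  0.17033777, -0.01107033, -0.01268183, -0.02779514,
        0.00643787]), 'joint_torque': array([-2.58349050e-03, -4.31266594e+01, -2.44199646e+01,  7.14870170e-02,
        5.63182938e-02, -1.96111473e-04]), 'position': array([222.82658554, 474.95156104, 240.04477639]), 'tool_rot': array([-1.79913359e+02, -1.11905047e-02,  1.54860795e+02]), 'force': array([0.01083183, 0.56402746, 0.22390565]), 'moment': array([-0.04001591,  0.02514711,  0.00072262]), 'gripper_force': 0.0, 'width': 91.89216909381226}
top 382.4575092169929 278.6524399516694 213.12178306526374 [ 332.  -30. 1099.]
stage 0.65 [245. 186. 355. 282.] [515. -82.  95.]
red_tip 0.97 [248. 190. 340. 279.] [514. -68.  96.]
brake_peg 0.52 [326. 184. 357. 204.] [ 637. -205.   52.]
brake_pivot 0.94 [252. 184. 355. 282.] [517. -92.  93.]
brake 0.44 [324. 187. 355. 204.] [ 632. -200.   53.]
flux_bottle 0.48 [232. 276. 246. 289.] [388.  77.  87.]
tape_roll 0.58 [200. 280. 226. 306.] [364. 160.   2.]
solder_reel 0.83 [342. 150. 365. 174.] [ 741. -248.   36.]
scene 495.0195470874735 282.8924783707576 203.7660042479528 [-159. -362. 1042.]
stage 0.68 [226. 190. 366. 268.] [501. -98.  97.]
red_tip 0.9 [242. 186. 338. 262.] [507. -80.  99.]
brake_peg 0.51 [340. 202. 365. 224.] [ 635. -202.   53.]
brake_pivot 0.82 [225. 187. 369. 267.] [508. -99.  97.]
brake 0.77 [340. 202. 367. 223.] [ 638. -203.   54.]
flux_bottle 0.75 [201. 239. 219. 268.] [381.  73.  63.]
tape_roll 0.72 [240. 188. 334. 261.] [506. -74.  97.]
tape_roll 0.57 [166. 247. 194. 274.] [365. 161.   2.]
solder_reel 0.98 [367. 182. 396. 206.] [ 741. -249.   37.]
```

```bash
python3 - <<'E'
import cv2
a=cv2.imread('pics/top0.png')[135:325,180:400]; cv2.imwrite('pics/topc.png',cv2.resize(a,None,fx=3.5,fy=3.15*3.5/3.15,interpolation=cv2.INTER_CUBIC)[:600,:800])
cv2.imwrite('pics/topc.png',cv2.resize(a,(660,570),interpolation=cv2.INTER_CUBIC))
a=cv2.imread('pics/scene0.png')[150:300,150:410]; cv2.imwrite('pics/scenec.png',cv2.resize(a,(780,450),interpolation=cv2.INTER_CUBIC))
E
```

```text
(no output)
```

View pics/topc.png

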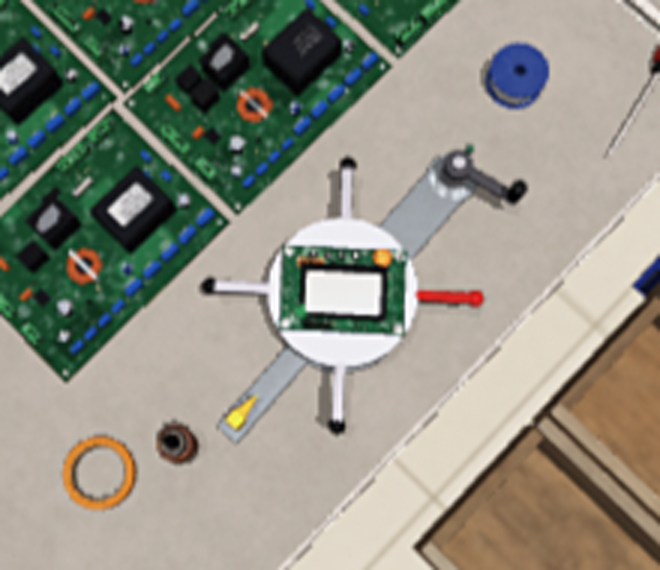

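View pics/scenec.png

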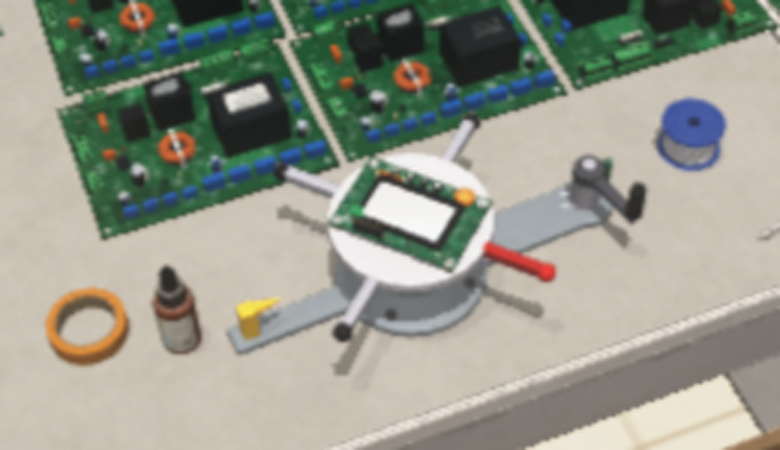

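The top view (crop scale 3) shows the red spoke pointing right, with its ball at about full-picture (338.7, 234.3). The black balls are at (296, 189), (250, 230) and (292, 277), the yellow pointer at (259, 272), the pivot at (333, 188) and the peg at (352, 198). The table therefore needs about 130° clockwise. The bottle, tape roll and reel are all clear of the spokes.

```bash
cat >> h.py <<'E'
def blob(p,u,v,kind,r=5):
    a=p.astype(int); R,G,B=a[...,0],a[...,1],a[...,2]
    m={'red':(R>130)&(G<90)&(B<90),'black':a.sum(2)<150,'yellow':(R>150)&(G>120)&(B<90)}[kind]
    yy,xx=np.nonzero(m); k=(abs(xx-u)<=r)&(abs(yy-v)<=r); return xx[k].mean(),yy[k].mean(),k.sum()
def tri(u1,u2):
    o1,d1=ray('top',*u1);o2,d2=ray('scene',*u2)
    A=np.c_[d1,-d2]; s=np.linalg.lstsq(A,o2-o1,rcond=None)[0]
    a,b=o1+s[0]*d1,o2+s[1]*d2; return (a+b)/2,np.linalg.norm(a-b)
E
python3 - <<'E'
from h import *
T=np.load('pics/top0.npz')['p'];S=np.load('pics/scene0.npz')['p']
L=[('red','red',(338.7,234.3),(333,240.5)),('k1','black',(296,189.3),(307.5,191)),('k2','black',(249.7,230.3),(244,207)),('k3','black',(292.3,277),(264,260)),('peg','black',(352.3,198.3),(363,213)),('ptr','yellow',(259,272),(233,255))]
P={}
for n,c,a,b in L:
    r=3 if n=='red' else 6
    ua=blob(T,*a,c,r)[:2];ub=blob(S,*b,c,r)[:2]
    X,e=tri(ua,ub); z=85 if n=='peg' else 76; P[n]=at_z('top',*ua,z)
    print(n,np.round(ua,1),np.round(ub,1),X.round(),round(e,1),P[n].round(1),at_z('scene',*ub,z).round(1))
pv=at_z('top',333,188.3,60);ps=at_z('scene',150+589/3,150+163/3,60);print('pivot',pv,ps,tri((333,188.3),(150+589/3,150+163/3)))
C=np.mean([P[k] for k in('red','k1','k2','k3')],0)[:2];print('C',C)
for k in('red','k1','k2','k3'):
    d=P[k][:2]-C;print(k,np.linalg.norm(d),np.degrees(np.arctan2(d[1],d[0])))
d=C-pv[:2];print('pivot',np.linalg.norm(d),'stage y dir',np.degrees(np.arctan2(d[1],d[0])))
E
```

```text
red [337.9 233.9] [331.8 240.3] [ 517. -186.   78.] 1.9 [ 517.7 -186.6   76. ] [ 517.6 -184.4   76. ]
 ** On entry to DLASCL parameter number  4 had an illegal value
 ** On entry to DLASCL parameter number  4 had an illegal value
 ** On entry to DLASCL parameter number  4 had an illegal value
 ** On entry to DLASCL parameter number  4 had an illegal value
 ** On entry to DLASCL parameter number  5 had an illegal value
 ** On entry to DLASCL parameter number  4 had an illegal valueh.py:14: RuntimeWarning: Mean of empty slice.
  yy,xx=np.nonzero(m); k=(abs(xx-u)<=r)&(abs(yy-v)<=r); return xx[k].mean(),yy[k].mean(),k.sum()
  ret = ret.dtype.type(ret / rcount)
Traceback (most recent call last):
  File "h.py", line 17, in tri
    A=np.c_[d1,-d2]; s=np.linalg.lstsq(A,o2-o1,rcond=None)[0]
                       ~~~~~~~~~~~~~~~^^^^^^^^^^^^^^^^^^^^
numpy.linalg.LinAlgError: SVD did not converge in Linear Least Squares
```

```bash
sed -i "s/a.sum(2)<150/a.sum(2)<210/" h.py
cat > m.py <<'E'
from h import *
T=np.load('pics/top0.npz')['p'];S=np.load('pics/scene0.npz')['p']
L=[('red','red',(338.7,234.3),(333,240.5)),('k1','black',(296,189.3),(307.5,191)),('k2','black',(249.7,230.3),(244,207)),('k3','black',(292.3,277),(264,260)),('peg','black',(352.3,198.3),(363,213)),('ptr','yellow',(259,272),(233,255))]
P={}
for n,c,a,b in L:
    r=3 if n in('red','k1') else 5
    ua=blob(T,*a,c,r);ub=blob(S,*b,c,r)
    ua=ua[:2] if ua[2] else a; ub=ub[:2] if ub[2] else b
    X,e=tri(ua,ub); z=80 if n=='peg' else 76; P[n]=at_z('top',*ua,z)
    print(n,np.round(ua,1),np.round(ub,1),X.round(),round(e,1),P[n].round(1),at_z('scene',*ub,z).round(1))
pu=(150+589/3,150+163/3)
pv=at_z('top',333,188.3,60);ps=at_z('scene',*pu,60);print('pivot',pv,ps,tri((333,188.3),pu))
C=np.mean([P[k] for k in('red','k1','k2','k3')],0)[:2];print('C',C)
for k in('red','k1','k2','k3'):
    d=P[k][:2]-C;print(k,np.linalg.norm(d),np.degrees(np.arctan2(d[1],d[0])))
d=C-pv[:2];print('pivot',np.linalg.norm(d),'stage y dir',np.degrees(np.arctan2(d[1],d[0])))
E
python3 m.py
```

```text
red [337.9 233.9] [331.8 240.3] [ 517. -186.   78.] 1.9 [ 517.7 -186.6   76. ] [ 517.6 -184.4   76. ]
k1 [295.7 188.9] [307.7 188.6] [643. -74.  84.] 0.3 [645.9 -74.3  76. ] [649.9 -71.2  76. ]
k2 [248.8 230.2] [242.5 207.1] [528.  56.  78.] 3.3 [529.5  55.2  76. ] [528.7  58.7  76. ]
k3 [291.7 276.9] [264.  260.5] [403. -59.  77.] 1.0 [403.1 -59.9  76. ] [403.1 -58.6  76. ]
peg [351.2 198.6] [361.7 215.4] [ 617. -228.   77.] 0.7 [ 615.6 -226.7   80. ] [ 614.7 -228.2   80. ]
ptr [259.5 272.6] [233.2 255.1] [417.  30.  30.] 5.7 [414.9  25.3  76. ] [389.   14.4  76. ]
pivot [ 651.90239778 -180.57531422   60.        ] [ 650.62544779 -178.08573834   60.        ] (array([ 650.77622866, -179.29073559,   61.02999092]), np.float64(2.6757526457041263))
C [524.05684038 -66.37999214]
red 120.3971948493302 -93.00648993735258
k1 122.10282710870403 -3.6957929654204835
k2 121.71352182730843 87.43114680617181
k3 121.16442809979351 176.91966603988132
pivot 171.4207050901352 stage y dir 138.22785672739496
```

```bash
cat > g.py <<'E'
from h import *
C=np.array([523.5,-65.5])
def row(cmd,tgt):
    c,s=np.cos(np.radians(cmd[3])),np.sin(np.radians(cmd[3])); d=np.array(tgt[:3])-cmd[:3]
    return [round(float(v),3) for v in (d[0]*c+d[1]*s,d[0]*s-d[1]*c,-d[2],-np.radians(tgt[3]-cmd[3]))]
def pol(ang,R,z,yaw=None,C=C):
    a=np.radians(ang); return [C[0]+R*np.cos(a),C[1]+R*np.sin(a),z,ang+180 if yaw is None else yaw]
E
python3 - <<'E'
from g import *
a=[223.036,475.288,240.741,154.859]; b=pol(-58,98,180);print(b,row(a,b))
# arc rows: angle phi clockwise, in tool frame at start of arc
for p in range(5,100,5):
    q=pol(-58-p,98,78);print(p,row(pol(-58,98,78),q))
E
```

```text
[np.float64(575.432087894854), np.float64(-148.60871342332973), 180, 122] [-584.073, -415.077, 60.741, 0.573]
5 [0.373, -8.541, -0.0, 0.087]
10 [1.489, -17.018, -0.0, 0.175]
15 [3.339, -25.364, -0.0, 0.262]
20 [5.91, -33.518, -0.0, 0.349]
25 [9.182, -41.417, -0.0, 0.436]
30 [13.13, -49.0, -0.0, 0.524]
35 [17.723, -56.21, -0.0, 0.611]
40 [22.928, -62.993, -0.0, 0.698]
45 [28.704, -69.296, -0.0, 0.785]
50 [35.007, -75.072, -0.0, 0.873]
55 [41.79, -80.277, -0.0, 0.96]
60 [49.0, -84.87, -0.0, 1.047]
65 [56.583, -88.818, -0.0, 1.134]
70 [64.482, -92.09, -0.0, 1.222]
75 [72.636, -94.661, -0.0, 1.309]
80 [80.982, -96.511, -0.0, 1.396]
85 [89.459, -97.627, -0.0, 1.484]
90 [98.0, -98.0, -0.0, 1.571]
95 [106.541, -97.627, -0.0, 1.658]
```

```bash
python3 -m pendant '{"series":[-584.07,-415.08,0,0,0,0.573,-584.07,-415.08,0,0,0,0.573,-584.07,-415.08,0,0,0,0.573,-584.07,-415.08,0,0,0,0.573,-584.07,-415.08,0,0,0,0.573,-584.07,-415.08,0,0,0,0.573,-584.07,-415.08,0,0,0,0.573,-584.07,-415.08,0,0,0,0.573,-584.07,-415.08,0,0,0,0.573,-584.07,-415.08,0,0,0,0.573,-584.07,-415.08,0,0,0,0.573,-584.07,-415.08,0,0,0,0.573,-584.07,-415.08,0,0,0,0.573,-584.07,-415.08,0,0,0,0.573,-584.07,-415.08,0,0,0,0.573,-584.07,-415.08,0,0,0,0.573,-584.07,-415.08,0,0,0,0.573,-584.07,-415.08,0,0,0,0.573,-584.07,-415.08,60.74,0,0,0.573,-584.07,-415.08,60.74,0,0,0.573]}' 0
```

```text
t: 2.57
position: [574.7, -149.3, 176.9]
tool_rot: [-179.9, -0.1, 121.9]
force: [-1.9, 0.3, -1.3]
width: 0.4
gripper_force: 0.0
```

```bash
python3 -m pendant '{"series":[0,0,20,0,0,0,0,0,40,0,0,0,0,0,60,0,0,0,0,0,80,0,0,0,0,0,92,0,0,0,0,0,99,0,0,0,0,0,101,0,0,0,0,0,101,0,0,0]}'
```

```text
t: 3.23
position: [575.4, -148.4, 78.9]
tool_rot: [-180.0, -0.0, 122.0]
force: [0.5, -0.4, -0.7]
width: 0.3
gripper_force: 0.0
```

```bash
python3 - <<'E'
from h import *
p,d=env.grab_frame('scene'); a=p[120:300,180:420,::-1]; cv2.imwrite('pics/s1.png',cv2.resize(a,(720,540),interpolation=cv2.INTER_CUBIC)); print(env.get_state()['position'])
E
```

```text
[ 575.80528337 -148.61891354   79.55956137]
```

View pics/s1.png

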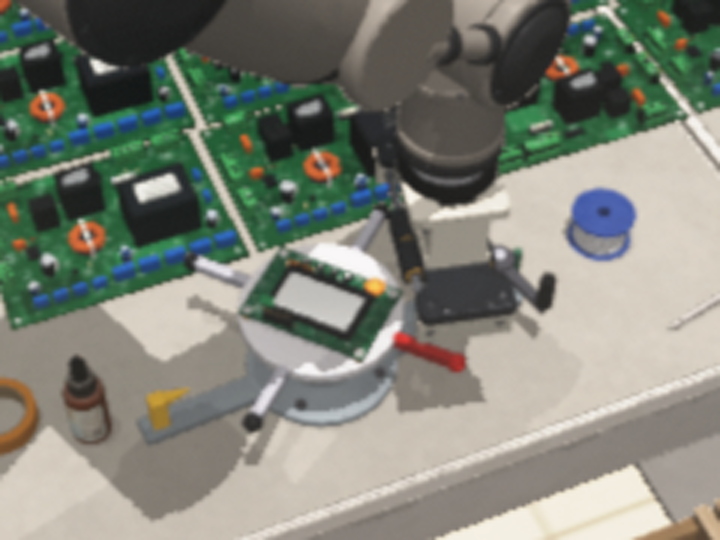

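```bash
python3 - <<'E'
from g import *
for L in ([4,8,12,15,17,18.5,20,21,22,23,24,25.5,27,29,31,33,35,37,39,41],):
    print([(p,row(pol(-58,98,78),pol(-58-p,98,78))) for p in L])
print([(p,row(pol(-58,98,78),pol(-58-p,98,78))) for p in range(2,42,2)])
print([(p,row(pol(-58,98,78),pol(-58-p,98,78))) for p in range(3,61,3)])
E
```

```text
[(4, [0.239, -6.836, -0.0, 0.07]), (8, [0.954, -13.639, -0.0, 0.14]), (12, [2.142, -20.375, -0.0, 0.209]), (15, [3.339, -25.364, -0.0, 0.262]), (17, [4.282, -28.652, -0.0, 0.297]), (18.5, [5.064, -31.096, -0.0, 0.323]), (20, [5.91, -33.518, -0.0, 0.349]), (21, [6.509, -35.12, -0.0, 0.367]), (22, [7.136, -36.711, -0.0, 0.384]), (23, [7.791, -38.292, -0.0, 0.401]), (24, [8.473, -39.86, -0.0, 0.419]), (25.5, [9.547, -42.19, -0.0, 0.445]), (27, [10.681, -44.491, -0.0, 0.471]), (29, [12.287, -47.511, -0.0, 0.506]), (31, [13.998, -50.474, -0.0, 0.541]), (33, [15.81, -53.375, -0.0, 0.576]), (35, [17.723, -56.21, -0.0, 0.611]), (37, [19.734, -58.978, -0.0, 0.646]), (39, [21.84, -61.673, -0.0, 0.681]), (41, [24.038, -64.294, -0.0, 0.716])]
[(2, [0.06, -3.42, -0.0, 0.035]), (4, [0.239, -6.836, -0.0, 0.07]), (6, [0.537, -10.244, -0.0, 0.105]), (8, [0.954, -13.639, -0.0, 0.14]), (10, [1.489, -17.018, -0.0, 0.175]), (12, [2.142, -20.375, -0.0, 0.209]), (14, [2.911, -23.708, -0.0, 0.244]), (16, [3.796, -27.012, -0.0, 0.279]), (18, [4.796, -30.284, -0.0, 0.314]), (20, [5.91, -33.518, -0.0, 0.349]),
[... 408 characters left out ...]
 (6, [0.537, -10.244, -0.0, 0.105]), (9, [1.207, -15.331, -0.0, 0.157]), (12, [2.142, -20.375, -0.0, 0.209]), (15, [3.339, -25.364, -0.0, 0.262]), (18, [4.796, -30.284, -0.0, 0.314]), (21, [6.509, -35.12, -0.0, 0.367]), (24, [8.473, -39.86, -0.0, 0.419]), (27, [10.681, -44.491, -0.0, 0.471]), (30, [13.13, -49.0, -0.0, 0.524]), (33, [15.81, -53.375, -0.0, 0.576]), (36, [18.716, -57.603, -0.0, 0.628]), (39, [21.84, -61.673, -0.0, 0.681]), (42, [25.172, -65.575, -0.0, 0.733]), (45, [28.704, -69.296, -0.0, 0.785]), (48, [32.425, -72.828, -0.0, 0.838]), (51, [36.327, -76.16, -0.0, 0.89]), (54, [40.397, -79.284, -0.0, 0.942]), (57, [44.625, -82.19, -0.0, 0.995]), (60, [49.0, -84.87, -0.0, 1.047])]
```

```bash
python3 -m pendant '{"series":[0.24,-6.84,0,0,0,0.07, 0.95,-13.64,0,0,0,0.14, 2.14,-20.38,0,0,0,0.209, 3.34,-25.36,0,0,0,0.262, 4.28,-28.65,0,0,0,0.297, 5.06,-31.1,0,0,0,0.323, 5.91,-33.52,0,0,0,0.349, 6.51,-35.12,0,0,0,0.367, 7.14,-36.71,0,0,0,0.384, 7.79,-38.29,0,0,0,0.401, 8.47,-39.86,0,0,0,0.419, 9.55,-42.19,0,0,0,0.445, 10.68,-44.49,0,0,0,0.471, 12.29,-47.51,0,0,0,0.506, 14.0,-50.47,0,0,0,0.541, 15.81,-53.38,0,0,0,0.576, 17.72,-56.21,0,0,0,0.611, 19.73,-58.98,0,0,0,0.646, 21.84,-61.67,0,0,0,0.681, 24.04,-64.29,0,0,0,0.716]}'
```

```text
t: 4.95
position: [508.4, -162.7, 79.3]
tool_rot: [179.9, 0.0, 80.8]
force: [3.2, -0.2, 2.0]
width: 0.3
gripper_force: 1.9
```

```bash
cat > look.py <<'E'
import sys
from g import *
def reds(cam):
    p,d=env.grab_frame(cam); np.savez('pics/last.npz',p=p)
    a=p.astype(int); m=((a[...,0]>120)&(a[...,1]<80)&(a[...,2]<80)).astype(np.uint8)
    n,l,st,_=cv2.connectedComponentsWithStats(m)
    out=[]
    for i in range(1,n):
        if st[i,4]<8: continue
        yy,xx=np.nonzero(l==i); P=np.array([at_z(cam,u,v,78)[:2] for u,v in zip(xx,yy)]); r=np.hypot(*(P-C).T)
        if 50<r.mean()<130:
            d=P.mean(0)-C; out.append((st[i,4],round(r.min()),round(r.max()),round(float(np.degrees(np.arctan2(d[1],d[0]))),1)))
    return p,out
if __name__=='__main__':
    for c in ('top','scene'):
        p,o=reds(c); print(c,o)
    s=env.get_state();print(s['position'],s['tool_rot'][2],s['force'])
E
python3 look.py
```

```text
top []
scene [(np.int32(31), 112, 127, -113.6)]
[ 507.82086134 -162.46782856   79.20701594] 80.91500803917839 [ 1.39287281 -0.62104649  1.62774006]
```

```bash
python3 -m pendant '{"series":[0.06,-3.42,0,0,0,0.035, 0.54,-10.24,0,0,0,0.105, 1.21,-15.33,0,0,0,0.157, 2.14,-20.38,0,0,0,0.209, 3.34,-25.36,0,0,0,0.262, 4.8,-30.28,0,0,0,0.314, 6.51,-35.12,0,0,0,0.367, 8.47,-39.86,0,0,0,0.419, 10.68,-44.49,0,0,0,0.471, 13.13,-49.0,0,0,0,0.524, 15.81,-53.38,0,0,0,0.576, 18.72,-57.6,0,0,0,0.628, 21.84,-61.67,0,0,0,0.681, 25.17,-65.58,0,0,0,0.733, 28.7,-69.3,0,0,0,0.785, 32.43,-72.83,0,0,0,0.838, 36.33,-76.16,0,0,0,0.89, 40.4,-79.28,0,0,0,0.942, 43.2,-81.25,0,0,0,0.977, 44.63,-82.19,0,0,0,0.995]}'
```

```text
t: 6.72
position: [434.1, -105.6, 79.2]
tool_rot: [179.9, -0.0, 23.9]
force: [1.8, -3.1, 1.7]
width: 0.6
gripper_force: 1.8
```

```bash
python3 look.py;python3 - <<'E'
from g import *
print([(p,row(pol(-58,98,78),pol(-58-p,98,78))) for p in [44,46,47,48]])
E
```

```text
top []
scene [(np.int32(50), 100, 129, -170.9)]
[ 433.99066415 -105.5222514    79.07483918] 24.037100869876834 [ 1.98813694 -2.1369747   1.58689149]
[(44, [27.505, -68.077, -0.0, 0.768]), (46, [29.923, -70.495, -0.0, 0.803]), (47, [31.164, -71.673, -0.0, 0.82]), (48, [32.425, -72.828, -0.0, 0.838])]
```

```bash
python3 -m pendant '{"series":[0.06,-3.42,0,0,0,0.035, 0.54,-10.24,0,0,0,0.105, 1.21,-15.33,0,0,0,0.157, 2.14,-20.38,0,0,0,0.209, 3.34,-25.36,0,0,0,0.262, 4.8,-30.28,0,0,0,0.314, 6.51,-35.12,0,0,0,0.367, 8.47,-39.86,0,0,0,0.419, 10.68,-44.49,0,0,0,0.471, 13.13,-49.0,0,0,0,0.524, 15.81,-53.38,0,0,0,0.576, 18.72,-57.6,0,0,0,0.628, 21.84,-61.67,0,0,0,0.681, 24.04,-64.29,0,0,0,0.716, 25.17,-65.58,0,0,0,0.733, 25.17,-65.58,0,0,0,0.733]}'; python3 look.py; python3 - <<'E'
from h import *
p=np.load('pics/last.npz')['p']; a=p[180:300,170:330,::-1]; cv2.imwrite('pics/s2.png',cv2.resize(a,(800,600),interpolation=cv2.INTER_CUBIC))
E
```

```text
t: 8.15
position: [429.9, -35.2, 78.7]
tool_rot: [180.0, 0.1, -18.0]
force: [-0.2, -3.1, 0.5]
width: 0.4
gripper_force: 1.0
top []
scene [(np.int32(33), 114, 128, 147.5)]
[429.76578054 -35.20778663  78.69209833] -17.923559325009084 [-0.40019135 -2.12708099  0.08344885]
```

View pics/s2.png

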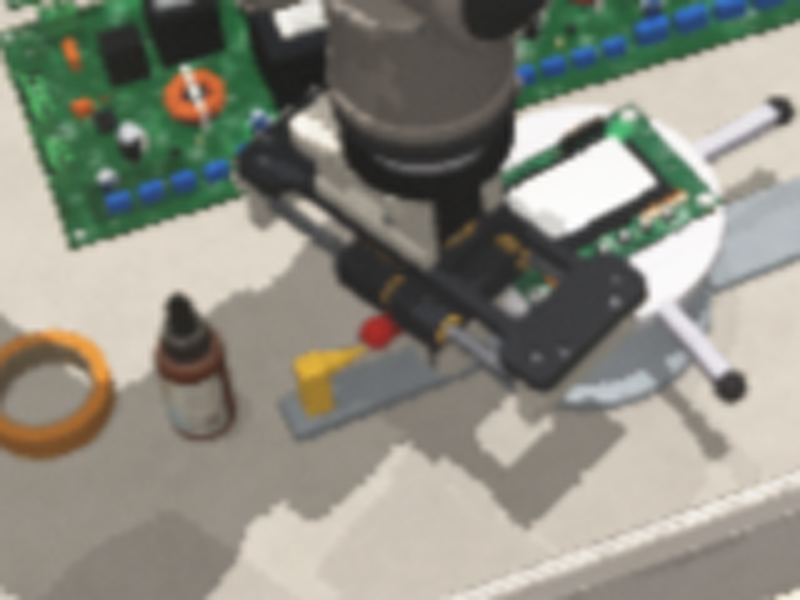

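```bash
python3 -m pendant '{"series":[0.04,-2.56,0,0,0,0.026, 0.13,-5.13,0,0,0,0.052, 0.37,-8.54,0,0,0,0.087, 0.6,-11,0,0,0,0.112, 0.84,-12.79,0,0,0,0.131, 0.84,-12.79,0,0,0,0.131]}'; python3 look.py; python3 - <<'E'
from g import *
T=np.load('pics/top0.npz')['p'];S=np.load('pics/scene0.npz')['p']
for z in (30,45,55):
  for c,im,u in(('top',T,(259,272)),('scene',S,(233,255))):
    b=blob(im,*u,'yellow',9); X=at_z(c,b[0],b[1],z)[:2]-C; print(z,c,b[2],np.hypot(*X).round(1),np.degrees(np.arctan2(X[1],X[0])).round(1))
E
```

```text
t: 8.75
position: [434.7, -23.3, 78.8]
tool_rot: [180.0, 0.1, -25.5]
force: [-0.2, -3.4, -0.2]
width: 0.5
gripper_force: 1.3
top []
scene [(np.int32(24), 117, 128, 140.4)]
[434.67222227 -23.33503777  78.79482185] -25.45010426590802 [-0.94238009 -1.98433754  0.84697422]
30 top 46 140.4 138.4
30 scene 71 146.5 138.6
45 top 46 140.8 138.9
45 scene 71 149.3 142.4
55 top 46 141.0 139.3
55 scene 71 151.6 144.9
```

```bash
python3 -m pendant '{"series":[0.02,-1.3,0,0,0,0.013, 0.04,-2.8,0,0,0,0.029, 0.04,-2.8,0,0,0,0.029, 0.04,-2.8,0,0,0,0.029, 0,4,0,0,0,0.02, 0,10,0,0,0,0.0, 0,15,0,0,0,0, 0,15,-20,0,0,0, 0,15,-50,0,0,0,0,15,-85,0,0,0, 0,15,-120,0,0,0]}'; python3 look.py
```

```text
t: 9.77
position: [427.9, -36.9, 200.1]
tool_rot: [-180.0, 0.1, -25.5]
force: [0.7, 0.7, -0.5]
width: 0.9
gripper_force: 0.0
top []
scene [(np.int32(86), 67, 128, 137.3)]
[431.37452947 -37.67814378 203.92021923] -25.522668753417292 [ 0.97093613  0.12215707 -0.14604177]
```

```bash
python3 - <<'E'
from g import *
print(row([428.6,-36.85,199,-25.5],[583.5,-203,199,-37]))
E
```

```text
[211.34, 83.278, -0.0, 0.201]
```

```bash
python3 -m pendant '{"series":[20,8,0,0,0,0.02, 50,20,0,0,0,0.05, 80,31.5,0,0,0,0.08, 110,43.3,0,0,0,0.1, 140,55.2,0,0,0,0.13, 170,67,0,0,0,0.16, 195,76.8,0,0,0,0.19, 207,81.6,0,0,0,0.2, 211.3,83.3,0,0,0,0.201, 211.3,83.3,0,0,0,0.201, 211.3,83.3,0,0,0,0.201]}'; python3 look.py; python3 - <<'E'
from h import *
p=np.load('pics/last.npz')['p']; t,_=env.grab_frame('top'); np.savez('pics/top2.npz',p=t);np.savez('pics/scene2.npz',p=p)
f=lambda a:cv2.resize(a[:,:,::-1],(400,600),interpolation=cv2.INTER_CUBIC)
cv2.imwrite('pics/s3.png',np.hstack([f(t[145:301,225:329]),f(p[160:310,190:290])]))
s=env.get_state();print(s['position'])
E
```

```text
t: 10.78
position: [582.7, -202.4, 198.2]
tool_rot: [-180.0, 0.1, -37.0]
force: [-0.3, 0.6, 0.2]
width: 0.6
gripper_force: 0.0
top [(np.int32(85), 66, 126, 138.3)]
scene [(np.int32(78), 68, 126, 138.0)]
[ 582.76444162 -202.09647417  198.93571175] -36.97405926110191 [ 0.42258697 -0.42621969  0.26077466]
[ 582.90900243 -202.13999953  199.17766985]
```

View pics/s3.png

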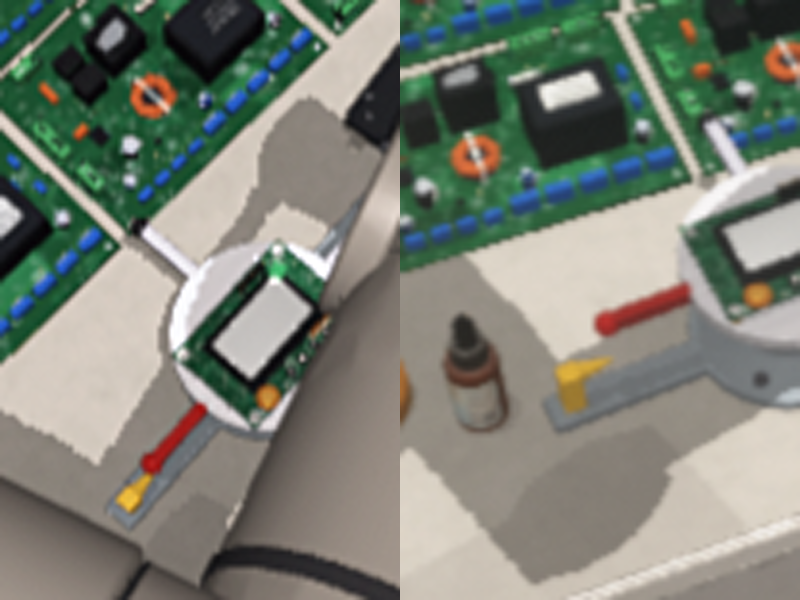

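```bash
python3 -m pendant '{"series":[0,0,20,0,0,0,0,0,45,0,0,0,0,0,70,0,0,0,0,0,95,0,0,0,0,0,110,0,0,0,0,0,118,0,0,0,0,0,121,0,0,0,0,0,121,0,0,0,0,0,121,0,0,0]}'; python3 - <<'E'
import numpy as np
for th in np.arange(0,1.13,0.06):
    s,c=np.sin(th),np.cos(th); print(round(th,2),round(40+60*s-16.5*c,1),round(-60+60*c+16.5*s,1))
E
```

```text
t: 11.68
position: [584.0, -203.1, 79.2]
tool_rot: [-180.0, -0.1, -37.0]
force: [0.0, -0.8, 1.0]
width: 0.4
gripper_force: 0.0
0.0 23.5 0.0
0.06 27.1 0.9
0.12 30.8 1.5
0.18 34.5 2.0
0.24 38.2 2.2
0.3 42.0 2.2
0.36 45.7 2.0
0.42 49.4 1.5
0.48 53.1 0.8
0.54 56.7 -0.1
0.6 60.3 -1.2
0.66 63.8 -2.5
0.72 67.2 -4.0
0.78 70.5 -5.7
0.84 73.7 -7.7
0.9 76.7 -9.8
0.96 79.7 -12.1
1.02 82.5 -14.5
1.08 85.1 -17.2
```

```bash
python3 - <<'E'
from h import *
p,d=env.grab_frame('scene'); a=p[150:270,300:460,::-1]; cv2.imwrite('pics/s4.png',cv2.resize(a,(800,600),interpolation=cv2.INTER_CUBIC))
E
```

```text
(no output)
```

View pics/s4.png

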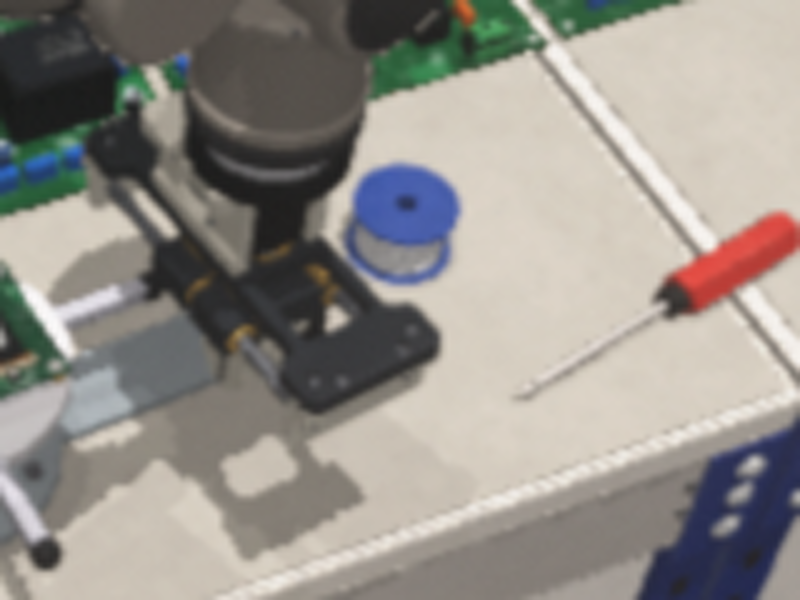

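The gripper stands low between the table and the peg and hides the lever. Nothing is touching, so I'll start pushing.

```bash
python3 -m pendant '{"series":[5,0,0,0,0,0, 11,0,0,0,0,0, 16,0,0,0,0,0, 19,0,0,0,0,0, 21.5,0,0,0,0,0, 23.5,0,0,0,0,0, 25.3,0.4,0,0,0,-0.03, 27.1,0.9,0,0,0,-0.06, 30.8,1.5,0,0,0,-0.12, 34.5,2.0,0,0,0,-0.18, 38.2,2.2,0,0,0,-0.24, 42,2.2,0,0,0,-0.3, 45.7,2,0,0,0,-0.36, 49.4,1.5,0,0,0,-0.42, 51.2,1.2,0,0,0,-0.45,51.2,1.2,0,0,0,-0.45]}'; python3 -c "
import numpy as np
th0=.45;s0,c0=np.sin(th0),np.cos(th0)
for th in list(np.arange(0.06,.6,0.06))+[.56,.58,.6,.62,.64,.66,.68,.7]:
    s,c=np.sin(th),np.cos(th); print(round(th,2),round(16.5+60*s-16.5*c,1),round(-60+60*c+16.5*s,1))"
python3 look.py
```

```text
t: 13.07
position: [623.3, -234.6, 77.6]
tool_rot: [-180.0, 0.1, -11.2]
force: [-1.2, 1.2, 1.1]
width: 0.6
gripper_force: 0.5
0.06 3.6 0.9
0.12 7.3 1.5
0.18 11.0 2.0
0.24 14.7 2.2
0.3 18.5 2.2
0.36 22.2 2.0
0.42 25.9 1.5
0.48 29.6 0.8
0.54 33.2 -0.1
0.6 36.8 -1.2
0.56 34.4 -0.4
0.58 35.6 -0.8
0.6 36.8 -1.2
0.62 37.9 -1.6
0.64 39.1 -2.0
0.66 40.3 -2.5
0.68 41.4 -3.0
0.7 42.5 -3.5
top []
scene [(np.int32(81), 67, 128, 137.3)]
[ 623.31752079 -234.63164886   77.64074801] -11.301195360247831 [-1.94702918  1.19522778  0.20633368]
```

```bash
python3 -m pendant '{"series":[3.6,0.9,0,0,0,-0.06, 7.3,1.5,0,0,0,-0.12, 11,2,0,0,0,-0.18, 14.7,2.2,0,0,0,-0.24, 18.5,2.2,0,0,0,-0.3, 22.2,2,0,0,0,-0.36, 25.9,1.5,0,0,0,-0.42, 28.4,1.1,0,0,0,-0.46, 30.2,0.7,0,0,0,-0.49, 31.4,0.4,0,0,0,-0.51, 31.4,0.4,0,0,0,-0.51]}'; python3 look.py; python3 - <<'E'
from h import *
p=np.load('pics/last.npz')['p']; a=p[150:270,300:460,::-1]; cv2.imwrite('pics/s5.png',cv2.resize(a,(800,600),interpolation=cv2.INTER_CUBIC))
E
```

```text
t: 14.08
position: [654.0, -241.2, 77.6]
tool_rot: [-180.0, 0.0, 18.0]
force: [-1.2, 0.9, -0.2]
width: 0.7
gripper_force: 0.9
top []
scene [(np.int32(79), 67, 128, 137.1)]
[ 654.00731493 -241.22488494   77.7229095 ] 17.913210720555465 [-2.51480557  1.32809026 -0.94041302]
```

View pics/s5.png

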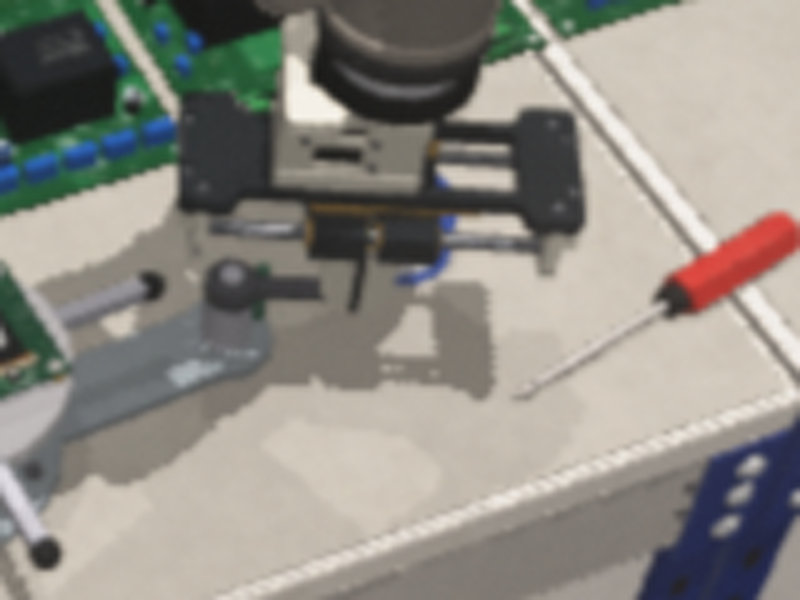

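```bash
python3 -m pendant '{"series":[0.9,0.2,0,0,0,-0.015, 1.8,0.5,0,0,0,-0.03, 1.8,0.5,0,0,0,-0.03]}'; python3 -m pendant '{"series":[0.7,0.2,0,0,0,-0.012, 1.2,0.3,0,0,0,-0.02, 1.2,0.3,0,0,0,-0.02]}'
```

```text
t: 14.43
position: [656.0, -241.1, 77.7]
tool_rot: [-180.0, 0.0, 19.8]
force: [-3.1, 0.5, -1.4]
width: 0.3
gripper_force: 1.3
t: 14.68
position: [657.4, -241.0, 77.8]
tool_rot: [-180.0, 0.0, 20.9]
force: [-3.0, 1.0, -1.4]
width: 0.5
gripper_force: 1.4
```

```bash
python3 -m pendant '{"series":[0.7,0.2,0,0,0,-0.012, 1.2,0.3,0,0,0,-0.02, 1.2,0.3,0,0,0,-0.02]}'
```

```text
t: 14.93
position: [658.7, -240.9, 77.9]
tool_rot: [-180.0, 0.0, 22.0]
force: [-3.1, 1.1, -1.2]
width: 0.5
gripper_force: 1.4
```

```bash
python3 -m pendant '{"series":[0.7,0.2,0,0,0,-0.012, 1.2,0.3,0,0,0,-0.02, 1.2,0.3,0,0,0,-0.02]}'
```

```text
t: 15.18
position: [659.9, -240.8, 77.9]
tool_rot: [-180.0, -0.0, 23.2]
force: [-2.6, 0.9, -1.5]
width: 0.6
gripper_force: 1.4
```

```bash
python3 -m pendant '{"series":[0.6,0.1,0,0,0,-0.01, 1.2,0.3,0,0,0,-0.02, 1.2,0.3,0,0,0,-0.02]}'
```

```text
t: 15.43
position: [661.2, -240.6, 77.9]
tool_rot: [-180.0, -0.0, 24.3]
force: [-3.7, 1.5, -1.8]
width: 0.4
gripper_force: 1.4
```

Not at the stop yet, so I continue in 0.6–1 mm steps.

```bash
python3 -m pendant '{"series":[0.5,0.1,0,0,0,-0.008, 1,0.2,0,0,0,-0.016, 1,0.2,0,0,0,-0.016]}'
```

```text
t: 15.68
position: [662.2, -240.4, 77.9]
tool_rot: [180.0, -0.0, 25.2]
force: [-3.1, 0.8, -1.7]
width: 0.5
gripper_force: 1.4
```

```bash
python3 -m pendant '{"series":[0.5,0.1,0,0,0,-0.008, 0.8,0.2,0,0,0,-0.013, 0.8,0.2,0,0,0,-0.013]}'; python3 look.py
```

```text
t: 15.93
position: [662.4, -240.5, 77.9]
tool_rot: [-180.0, 0.1, 26.0]
force: [-5.2, 1.6, -1.1]
width: 0.6
gripper_force: 2.5
top []
scene [(np.int32(80), 67, 128, 137.1)]
[ 662.42161548 -240.44301817   77.92321627] 25.956505164223742 [-5.41834612  0.39838616 -1.15769712]
```

The force rose to 5.4 N and the tool stalled, so the lever is at its stop. I'll back off, rise and check.

```bash
python3 -m pendant '{"series":[-3,0,0,0,0,0, -10,0,0,0,0,0, -20,0,0,0,0,0, -24,0,0,0,0,0, -24,0,-20,0,0,0, -24,0,-50,0,0,0, -24,0,-85,0,0,0, -24,0,-120,0,0,0, -54,0,-150,0,0,0,-90,0,-160,0,0,0,-120,0,-160,0,0,0,-150,0,-160,0,0,0,-150,0,-160,0,0,0,-150,0,-160,0,0,0]}'; python3 look.py; python3 - <<'E'
from g import *
S=np.load('pics/last.npz')['p']; t,_=env.grab_frame('top')
cv2.imwrite('pics/s6.png',np.hstack([cv2.resize(S[150:300,190:390,::-1],(800,600),interpolation=cv2.INTER_CUBIC)]))
for q in ('flux_bottle','tape_roll','solder_reel'):
    for c in('top','scene'):print(q,c,[(round(r['conf'],2),np.round(r['rect'])) for r in env.search_frame(c,q)[:2]])
E
```

```text
t: 17.2
position: [527.3, -307.0, 239.1]
tool_rot: [179.9, -0.1, 25.8]
force: [0.2, -0.6, -0.4]
width: 0.5
gripper_force: 0.0
top [(np.int32(86), 68, 124, 138.3)]
scene [(np.int32(92), 70, 126, 138.8)]
[ 528.71779413 -305.95967548  238.46025255] 25.932771288103986 [ 0.58990034 -0.39920832  0.06593461]
flux_bottle top [(0.6, array([260., 174., 357., 273.]))]
flux_bottle scene [(0.77, array([200., 238., 218., 269.]))]
tape_roll top []
tape_roll scene [(0.6, array([165., 250., 194., 272.]))]
solder_reel top [(0.84, array([343., 147., 367., 173.])), (0.31, array([262., 200., 332., 269.]))]
solder_reel scene [(0.52, array([372., 191., 386., 205.]))]
```

View pics/s6.png

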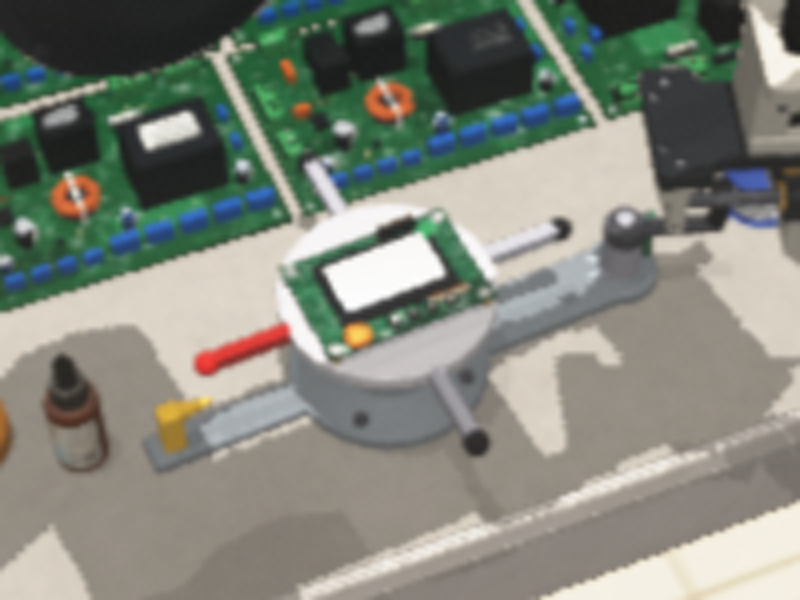

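The last scene view shows the red spoke at 138.3–138.8° against a stage direction of 138.2°. The bottle, tape and reel look unmoved. The lever stalled at about 1.18 rad (finger geometry), and the robot is clear.

```bash
python3 -c "
from plant import env
print(env.get_state()['t']); print(env.close_job())"
```

```text
17.65
the job is handed in; nothing more can be done
None
```

The job is handed in at 17.65 s; no verdict came back. By my measurements the red spoke is within about 0.6° of the pointer (4° allowed), the brake lever is at its stop (about 1.18 rad), the bottle, tape roll and solder reel look unmoved in the last pictures, and the robot is clear of everything.

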